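# Hold the spare clip open over the taped corner of the drawing

### The job

The drawing on the table easel has a spring clip on one top corner, but the other top corner is only tacked with a strip of blue masking tape. Squeeze the handles of the spare clip parked on the rim of the wooden box, lift it off, and hold it squeezed wide open over the tape, square to the board, with its jaw pads right down past the top edge, the board about midway between them and nothing of the clip touching it, so that I can square the sheet before it closes; finish still holding it there, still squeezed. Do not let it nip or knock the drawing or easel, and leave the fitted clip, the two markers and the ink jar alone.

Things in the scene. Friction and masses are not known exactly. Their poses are not given: they have to be found in the camera images.
- clip_grip (a point): Spare spring clip, black, orange grips and pads, 70 g, 22 mm wide, astride the box rim, handles up. Midway between the handles, 40 mm above the pivot pin, 15 mm below their ends. z: up to the handles; y: along pin and rim; x: squeeze direction. Here 54 mm over the handles' outsides parked (64 at the ends), 31 mm, parallel, at the stop. Squeeze 6 N to start, 11 N at stop. It works either way round.
- clip_nose (a point): Midway between the spare clip's two jaw pads, 43 mm below its pivot pin, 83 mm below clip_grip on the clip's centre line; same axes. The pads are 14 mm high (7 mm above and below this point) and 20 mm wide. The throat between the jaws is blocked from 8 mm below the pin, that is 35 mm above this point.
- clip_jaw (a joint): Angle of one jaw half of the spare clip (the other half mirrors it), rad: 0 when parked on the 8 mm rim, 0.30 squeezed open to the stop, -0.085 shut empty. Gap between the jaw pads in mm = 8 + 86 x sin(angle), so 33 mm at the stop.
- box: Open plywood box with brushes, fixed, 130 mm (x) by 240 mm (y) by 85 mm high, walls 8 mm thick. Origin: centre of its underside. The spare clip sits on its +x rim, 61 mm from the centre, with its pin 8 mm above the rim and its jaws reaching 42 mm below the rim.
- board: Drawing board, 5 mm thick, 240 wide, 155 high, held in a light wood table easel; it does not move. Origin: middle of its top edge, 195 mm above the table. x: normal of the drawn face (away from the robot); y: along the top edge; z: up along the board, which leans back 0.21 rad, top towards the robot. The easel's mast and top holder (30 mm wide) stand 22 mm above the edge's middle.
- tape: Strip of blue masking tape 30 mm wide folded over the board's top edge at the corner that has no clip yet, 85 mm from the middle of the edge, on either side. Origin: on the top edge at the strip's middle; its z is vertical, y runs along the board's top edge.
- set_clip: A clip of the same kind already closed on the board's other top corner, 85 mm from the middle of the edge, fixed, rising 66 mm above the edge. Origin: on the board's top edge under it.
- red_marker_mid (a point): Centre of a red marker standing upright beside the easel, 28 mm across, 115 mm high.
- blue_marker_mid (a point): Centre of a white marker with a blue cap standing upright beyond the box, 24 mm across, 105 mm high.
- ink_jar_mid (a point): Centre of an amber ink jar standing in front of the drawing, 48 mm across, 55 mm high.
There are look-alikes about, which are no part of the job. Leave any purple look-alike of the part that bears clip_grip alone.

How it is judged:
On the way:
1. the spare clip is squeezed open and lifted clear of the box (value of joint clip_jaw above 0.12 rad and height (world z) of clip_nose above 0.095 m and contact force between the fingers and clip above 2 N), for 0.2 s.
At the end, for the whole second after the job is handed in: Fingers hold the clip squeezed (clip_jaw over 0.2), still, touching no board, easel or fitted clip; clip_nose within 10 mm of the board's mid-plane, 8 to 36 mm below its edge, within 20 mm of the tape's middle; pin within 0.25 rad of the edge, clip within 0.45 rad of the board's slope (value of joint clip_jaw above 0.2 rad and contact force between the fingers and clip above 3 N and contact force between clip and easel below 0.3 N and contact force between clip and set_clip below 0.3 N and x of clip_nose in the frame of board between -0.01 and 0.01 m and z of clip_nose in the frame of board between -0.036 and -0.008 m and y of clip_nose in the frame of tape between -0.02 and 0.02 m and angle between the y axis of clip_nose and the y axis of board, either way round below 0.25 rad and angle between the z axis of clip_nose and the z axis of board, either way round below 0.45 rad and linear speed of clip below 0.02 m/s); the arm keeps its last pose, push and grip.
It fails at once if the drawing or easel is nipped or knocked (over 5 N) (contact force between any of clip, the arm, the fingers and easel above 5 N).
It fails at once if the fitted clip is knocked (over 3 N) (contact force between anything else and set_clip above 3 N).
It fails at once if a marker or the ink jar is moved or tipped (over 20 mm) (distance of any of red_marker_mid, blue_marker_mid, ink_jar_mid from where it was at the start of the episode above 0.02 m).
It also fails if it takes over 37 s, if anything falls off the work surface, if the arm or the gripper's body presses on something with over 40 N, if the wrist force passes 120 N, or if a joint passes its speed limit or range.

### The arm

A 6-joint arm with a two-finger parallel gripper is mounted at the origin on the work surface. World frame = base frame: x ahead of the robot, y to its left, z up, the work surface at z = 0. Lengths are in m, angles in rad, forces in N, time in s.
With the tool pointing down it reaches from about 0.35 to 0.8 m from the base axis. Payload 7.3 kg.
Tool frame: the origin (TCP) lies at the very end of the fingers, on their centre line; the grasp point (between the pads) lies 19 mm behind it; x points along the fingers, y is the direction in which the jaws open and shut, and the axes are right-handed (so a half turn about x gives the same grasp; the last joint's range is limited). The gripper opens to 85 mm and grips with 20 to 120 N. Pads are 22 mm wide; open, the fingers measure 114 mm over their backs; the gripper's body (76 mm by 85 mm) begins 54 mm behind the grasp point. The pads swing forward as they close: fully open they stand 13 mm farther back than shut.
Start: joints at [1.016, 0.342, 1.524, -0, 1.275, -0.146], TCP at [0.209, 0.482, 0.231] pointing down, gripper open.
Joint ranges: [-2.53, 2.53], [-0.77, 2.02], [0.04, 2.7], [-1, 4.14], [0.28, 2.66], [-3.11, 3.11]. Speed limits (rad/s): [2.57, 2.57, 3.14, 3.14, 3.14, 3.14].

### API

Orientations are given as a rotation vector (axis times angle).
In Python, from plant import robot gives the robot as it stands. Calls block until the motion is done:
- robot.reach(position, orientation): joint-space move of the TCP to a pose.
- robot.move_l(position, attitude=None, feed=0.15, threshold=None): straight line of the TCP; attitude=None keeps the orientation; feed is the mean speed in m/s. With threshold (N) it stops when the force on the tool has changed by that much, and returns True; else False.
- robot.goto_joints(angles): joint-space move.
- robot.command_gripper(opening, grasp_force=None): opening from 0.0 (shut) to 1.0 (fully open); grasp_force is the grip in N (None keeps the last); returns when the fingers have stopped.
- robot.wait(seconds).
- robot.ik(position, orientation): joint angles nearest the present ones, or None.
- robot.get_state(): the state.
- robot.get_image(name): name is "side" or "top"; returns a dict with "frame" (420x560x3 uint8, red, green, blue), "range_z" (420x560 float32, m along the optical axis (not along the pixel's ray), 0 where there is no reading), "fov_y" (degrees; the focal length in pixels is half the picture's height over the tangent of half this angle, whatever the lens; pixels are square), "cx", "cy" (the principal point, pixels), "k1" (the pictures are not rectified: a ray, as slopes to the right and down, at radius r is drawn at 1 + k1 r^2 times it, then the intrinsics apply), "R" (3x3) and "t" (3): a world point X has camera coordinates R X + t. Camera axes: x right, y down, z forward; pixel columns grow to the right and rows downward; lengths in m; the calibration is good to about 2 mm. A picture is of the moment at which its call begins.
A pose or a line that the arm cannot do raises robot.MotionError and nothing moves.
- robot.job_done(): hands the job in, once; it reports no verdict.
Trained networks look in the newest picture that a camera, given by its name, has taken for a name from the list of things; names that differ only in an ending like _2 or _b are one class to them, and where a whole thing is asked for, a point or a joint stands for the part that bears it (a point fixed in the world has none). Each returns a list of dicts, best first, with "p" (0 to 1); they miss things now and then, are a little off and sometimes report something else, mostly with a low value. They report only what shows in the picture. A call takes as long as a camera call. They do not tell look-alikes from the thing itself.
- robot.trace(target, camera): "mask" (420x560 bool, what is visible of it) and "xy" ([column, row] in pixels, amid what is visible of it).
- robot.place_of(target, camera): "xy" ([column, row] in pixels: a listed point, or the origin of a listed thing).
The state is a dict: "time_s": time; "q": joint angles; "qvel": joint speeds; "joint_efforts": joint torques, N m; "tool_pos": TCP position; "tool_rot": TCP orientation; "ft_force": force on the tool from outside, world axes, zero at the start; "ft_torque": the same for the moment, N m; "width": opening from 0.0 (shut) to 1.0 (fully open).
Only numpy, scipy, OpenCV 4.12 (cv2) and the standard library are available. Lean on these libraries where they do the work, as an engineer would, in place of code of your own. Each camera call takes 0.05 s, during which the arm holds its last target.

## Working session

There is one attempt and no reset: what is moved stays moved. The work goes in short steps, each a Python script; the robot and the scene stay as the last script left them, time stands still between calls to the robot, and variables do not carry over. Pictures are saved under pics/ and viewed, and the job is handed in when it is done.

```bash
ls; mkdir -p pics
cat > h.py <<'E'
from plant import robot
import numpy as np, cv2
def snap(n,fn):
    im=robot.get_image(n); cv2.imwrite('pics/'+fn+'.png',im['frame'][:,:,::-1]); return im
def f(im): return im['frame'].shape[0]/2/np.tan(np.radians(im['fov_y'])/2)
def ray(im,uv):
    d=(np.array(uv,float)-[im['cx'],im['cy']])/f(im)
    s=d.copy()
    for _ in range(30): s=d/(1+im['k1']*(s@s))
    return s
def world(im,uv,z):
    s=ray(im,uv); return im['R'].T@(np.array([s[0]*z,s[1]*z,z])-im['t'])
def cloud(im,mask):
    vs,us=np.nonzero(mask&(im['range_z']>0))
    return np.array([world(im,(u,v),im['range_z'][v,u]) for u,v in zip(us,vs)])
def proj(im,X):
    c=im['R']@np.asarray(X)+im['t']; s=c[:2]/c[2]; s=s*(1+im['k1']*(s@s)); return s*f(im)+[im['cx'],im['cy']]
E
python3 - <<'E'
from h import *
for n in('side','top'):
    im=snap(n,n+'0'); print(n,f(im),im['k1'],(-im['R'].T@im['t']).round(3),im['R'].round(2).tolist())
    for t in('clip_grip','clip_nose','box','board','tape','set_clip','red_marker_mid','blue_marker_mid','ink_jar_mid'):
        for r in robot.place_of(t,n)[:4]:
            u=np.round(r['xy']).astype(int); z=im['range_z'][u[1].clip(0,419),u[0].clip(0,559)]
            print(t,np.round(r['xy'],1),round(r['p'],2),world(im,r['xy'],z).round(3))
print(robot.get_state())
E
```

```text
pics
side 541.6316968696693 -0.022127471194943148 [ 0.455 -0.978  0.797] [[0.99, -0.16, 0.02], [-0.08, -0.58, -0.81], [0.14, 0.8, -0.58]]
clip_grip [298.  152.7] 0.96 [0.777 0.414 0.006]
clip_grip [230.  144.7] 0.76 [0.58  0.487 0.007]
clip_nose [300.5 185.3] 0.88 [0.749 0.24  0.003]
clip_nose [233.1 174.7] 0.8 [0.563 0.211 0.069]
box [209.  188.6] 0.97 [0.496 0.129 0.084]
board [218.9 239.1] 0.57 [ 0.495 -0.225  0.205]
tape [225.5 274.9] 0.48 [ 0.5   -0.293  0.181]
set_clip [211.  216.7] 0.82 [ 0.487 -0.146  0.198]
red_marker_mid [242.3 363.9] 0.62 [ 0.515 -0.396  0.074]
blue_marker_mid [269.5 157.5] 0.68 [0.673 0.308 0.056]
ink_jar_mid [279.7 287.6] 0.8 [ 0.615 -0.189  0.04 ]
top 511.2935316105125 -0.18988994625535888 [ 0.39  -0.049  1.511] [[0.01, -1.0, 0.03], [-0.99, -0.01, -0.15], [0.15, -0.03, -0.99]]
clip_grip [154.3 218.3] 0.62 [0.572 0.253 0.096]
clip_grip [158.7 162.3] 0.55 [0.747 0.26  0.038]
clip_nose [159.1 222.2] 0.5 [0.561 0.238 0.103]
box [161.5 249.9] 0.79 [0.489 0.244 0.024]
board [137.9 181.7] 0.62 [0.696 0.329 0.   ]
board [327.6 245.8] 0.61 [ 0.492 -0.218  0.21 ]
[... 228 characters left out ...]
2 204.6] 0.51 [ 0.623 -0.176  0.057]
{'time_s': 1.0, 'q': array([ 1.01603377e+00,  3.42008952e-01,  1.52408246e+00, -6.02398910e-06,
        1.27539030e+00, -1.45986060e-01]), 'qvel': array([ 8.46843950e-04, -1.10123168e-03, -1.40091636e-03,  1.82970637e-03,
       -2.58125981e-05, -1.18301665e-04]), 'joint_efforts': array([-1.63617410e-04, -4.33571541e+01, -2.46274137e+01, -3.32630698e-04,
        3.00065940e-04,  4.03124744e-06]), 'tool_pos': array([0.20867087, 0.48178046, 0.23132299]), 'tool_rot': array([ 0.32072493,  1.5468656 , -0.32056345]), 'ft_force': array([0.08078571, 0.49083527, 1.1267376 ]), 'ft_torque': array([-0.03730749,  0.01024625,  0.01427417]), 'width': 0.9984333379115399}
```

View pics/side0.png

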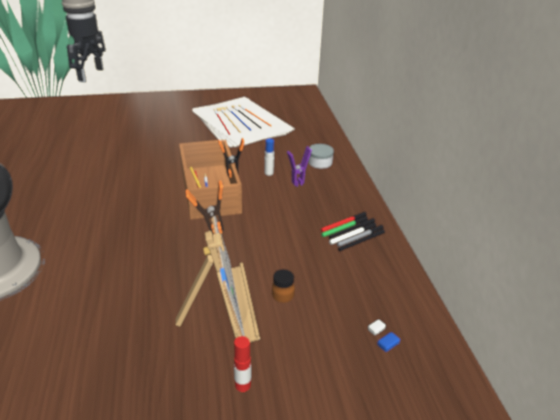

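View pics/top0.png

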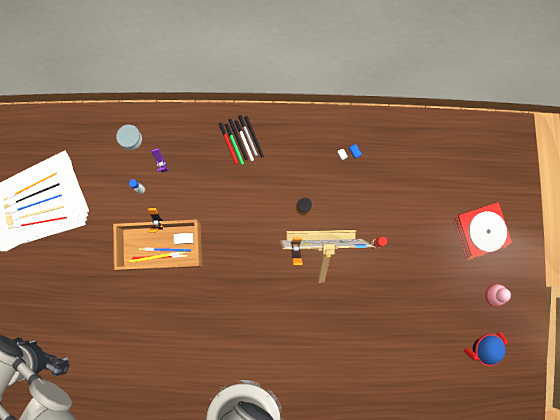

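The top view shows the spare clip at (155,219) on the box's +x rim. The fitted clip is at (297,250), the tape side near (360,245), and the purple decoy at (158,160). The side view shows the spare clip at (232,155). Next I'll refine these positions.

```bash
cat >> h.py <<'E'
def tri(ims,uvs):
    A=[];b=[]
    for im,uv in zip(ims,uvs):
        s=ray(im,uv);R=im['R'];t=im['t']
        for k in(0,1): A.append(R[k]-s[k]*R[2]); b.append(s[k]*t[2]-t[k])
    x,r,_,_=np.linalg.lstsq(np.array(A),np.array(b),rcond=None); return x,np.sqrt(r)
E
python3 - <<'E'
from h import *
s=robot.get_image('side');t=robot.get_image('top')
def best(n,c): return robot.place_of(n,c)
for n in('box','board','tape','set_clip','clip_grip','clip_nose','red_marker_mid','blue_marker_mid','ink_jar_mid'):
    for a in best(n,'side')[:3]:
        for b in best(n,'top')[:3]:
            x,r=tri((s,t),(a['xy'],b['xy']))
            if r<0.015: print(n,x.round(4),r.round(4))
# clouds
for n,im,c in(('side',s,'side'),('top',t,'top')):
    for k in('box','board','tape','clip_grip','set_clip'):
        for r in robot.trace(k,c)[:3]:
            P=cloud(im,r['mask']); print(c,k,round(r['p'],2),np.round(r['xy']),len(P),np.percentile(P,[2,50,98],axis=0).round(3).tolist() if len(P) else '')
            np.save(f'{c}_{k}_{int(r["xy"][0])}.npy',P)
for n,im,b in(('side',s,(170,120,290,350)),('top',t,(100,140,400,290))):
    x0,y0,x1,y1=b; cr=im['frame'][y0:y1,x0:x1,::-1]; k=min(800/(x1-x0),600/(y1-y0)); cv2.imwrite(f'pics/{n}z.png',cv2.resize(cr,None,fx=k,fy=k,interpolation=cv2.INTER_CUBIC))
E
```

```text
box [0.4956 0.2521 0.0057] [0.0016]
board [ 0.4895 -0.2183  0.1995] [0.0069]
tape [ 0.4902 -0.3033  0.1909] [0.0054]
clip_grip [0.5663 0.247  0.1305] [0.001]
clip_grip [0.7313 0.2483 0.1004] [0.0062]
clip_nose [0.7458 0.2513 0.0044] [0.0013]
red_marker_mid [ 0.5198 -0.3845  0.0663] [0.0038]
red_marker_mid [0.6782 0.3117 0.0504] [0.0079]
blue_marker_mid [0.6775 0.3153 0.0529] [0.0022]
ink_jar_mid [ 0.6241 -0.1699  0.0178] [0.0025]
side box 0.77 [209. 175.] 3362 [[0.436, 0.125, 0.006], [0.503, 0.284, 0.044], [0.571, 0.369, 0.088]]
side board 0.77 [230. 285.] 764 [[0.491, -0.342, 0.059], [0.508, -0.271, 0.137], [0.524, -0.132, 0.197]]
side clip_grip 0.9 [299. 163.] 445 [[0.712, 0.231, 0.001], [0.749, 0.248, 0.055], [0.779, 0.375, 0.106]]
side clip_grip 0.67 [232. 162.] 223 [[0.548, 0.234, 0.05], [0.566, 0.242, 0.095], [0.59, 0.266, 0.142]]
side set_clip 0.79 [211. 209.] 595 [[0.446, -0.15, 0.004], [0.489, -0.144, 0.211], [0.52, 0.128, 0.265]]
top box 0.75 [158. 244.] 4028 [[0.434, 0.131, 0.003], [0.502, 0.256, 0.014], [0.564, 0.366, 0.09]]
top box 0.46 [155. 219.] 227 [[0.528, 0.237, 0.
[... 177 characters left out ...]
52.] 275 [[0.443, -0.149, 0.001], [0.481, -0.136, 0.22], [0.515, -0.125, 0.267]]
top tape 0.61 [358. 247.] 35 [[0.49, -0.317, 0.176], [0.494, -0.306, 0.197], [0.5, -0.294, 0.202]]
top clip_grip 0.47 [159. 161.] 206 [[0.711, 0.233, -0.002], [0.753, 0.253, 0.06], [0.795, 0.273, 0.108]]
top clip_grip 0.46 [156. 218.] 209 [[0.529, 0.237, 0.06], [0.57, 0.249, 0.115], [0.593, 0.261, 0.152]]
top clip_grip 0.44 [160. 246.] 4017 [[0.434, 0.131, 0.003], [0.502, 0.255, 0.014], [0.564, 0.365, 0.09]]
top set_clip 0.77 [296. 251.] 262 [[0.443, -0.149, 0.016], [0.481, -0.136, 0.22], [0.509, -0.125, 0.267]]
top set_clip 0.27 [154. 220.] 234 [[0.53, 0.237, 0.009], [0.57, 0.248, 0.109], [0.598, 0.264, 0.152]]
```

```bash
ls *.npy
```

```text
side_board_229.npy
side_box_208.npy
side_clip_grip_232.npy
side_clip_grip_299.npy
side_set_clip_210.npy
top_board_294.npy
top_board_326.npy
top_box_154.npy
top_box_158.npy
top_clip_grip_156.npy
top_clip_grip_159.npy
top_set_clip_153.npy
top_set_clip_296.npy
top_tape_358.npy
```

View pics/sidez.png

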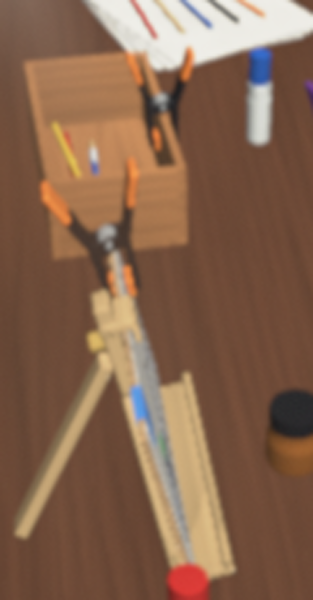

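View pics/topz.png

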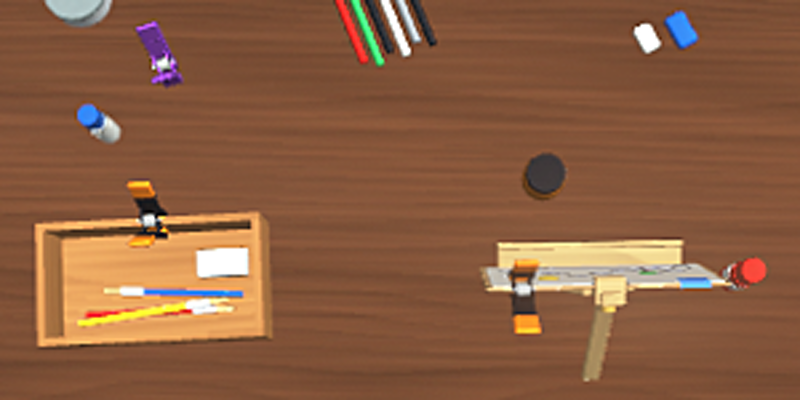

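Run:
```python
from h import *
from scipy.optimize import least_squares
# box rim (rectangle via minAreaRect)
for fn in('top_box_158','side_box_208'):
    P=np.load(fn+'.npy'); r=P[(P[:,2]>.079)&(P[:,2]<.092)]
    print(fn,len(r),cv2.minAreaRect((r[:,:2]*1000).astype(np.float32)), np.median(r[:,2]))
    q=r[r[:,0]>.54]; q=q[np.abs(q[:,1]-.25)>.02]
    l=np.polyfit(q[:,1],q[:,0],1); print('rim+x line yaw',-np.arctan(l[0]),np.polyval(l,.247))
for fn in('top_board_326','side_board_229'):
    P=np.load(fn+'.npy'); P=P[(P[:,2]>.06)&(P[:,2]<.2)]
    g=lambda p:(P[:,0]-p[0]-p[1]*(P[:,1]+.22)-p[2]*(P[:,2]-.195))
    s=least_squares(g,[.495,0,-.21],loss='soft_l1',f_scale=.002).x
    print(fn,'face x at mid,top',s, 'yaw',-np.arctan(s[1]),'lean',np.arctan(-s[2]*np.cos(np.arctan(s[1]))))
    e=P[np.abs(g(s))<.003]; print(len(e),e[:,1].min(),e[:,1].max(),np.percentile(e[:,1],[1,99]),e[:,2].max())
for fn in('top_clip_grip_156','side_clip_grip_232','top_set_clip_296'):
    P=np.load(fn+'.npy'); P=P[P[:,2]>.07]
    print(fn,np.median(P,0))
    for lo in np.arange(.08,.28,.01):
        q=P[(P[:,2]>=lo)&(P[:,2]<lo+.01)]
        if len(q)>3: print('  z%.2f'%lo,len(q),'x',q[:,0].min().round(3),q[:,0].max().round(3),'y',q[:,1].min().round(3),q[:,1].max().round(3))
print(np.median(np.load('top_tape_358.npy'),0))
```

```text
top_box_158 731 ((499.8817443847656, 251.3773193359375), (131.59864807128906, 242.65235900878906), 3.6598169803619385) 0.08574896610223734
rim+x line yaw 0.04504840064115147 0.5587871003518065
side_box_208 642 ((501.98016357421875, 249.8665771484375), (130.64544677734375, 250.50965881347656), 3.7341830730438232) 0.0858899318856683
rim+x line yaw 0.022628102841348703 0.5592104188595493
top_board_326 face x at mid,top [ 0.49239168 -0.02782816 -0.22391252] yaw 0.027820975295654006 lean 0.22019660871048982
513 -0.33928306874901754 -0.10059716319934081 [-0.33752038 -0.10279371] 0.19984598735784265
side_board_229 face x at mid,top [ 0.49374281 -0.02306573 -0.22520759] yaw 0.023061638626406856 lean 0.22145502792080912
705 -0.3432846550246193 -0.10656063940010728 [-0.34201199 -0.1261441 ] 0.19833960286362926
top_clip_grip_156 [0.57161971 0.24879136 0.11810284]
  z0.08 9 x 0.547 0.572 y 0.238 0.259
  z0.09 43 x 0.551 0.576 y 0.239 0.262
  z0.10 30 x 0.544 0.578 y 0.236 0.26
  z0.11 20 x 0.54 0.582 y 0.237 0.262
  z0.12 19 x 0.539 0.589 y 0.237 0.261
  z0.13 22 x 0.535 0.588 y 0.235 0.259
  z0
[... 231 characters left out ...]
 0.23 0.258
  z0.11 12 x 0.579 0.585 y 0.234 0.257
  z0.12 11 x 0.582 0.587 y 0.238 0.252
  z0.13 11 x 0.585 0.59 y 0.236 0.254
  z0.14 8 x 0.534 0.59 y 0.236 0.251
top_set_clip_296 [ 0.48074886 -0.13625679  0.22209229]
  z0.16 8 x 0.484 0.507 y -0.147 -0.126
  z0.17 4 x 0.483 0.504 y -0.137 -0.126
  z0.18 4 x 0.48 0.493 y -0.146 -0.125
  z0.19 7 x 0.476 0.497 y -0.14 -0.125
  z0.20 49 x 0.471 0.497 y -0.147 -0.126
  z0.21 49 x 0.465 0.499 y -0.147 -0.126
  z0.22 22 x 0.459 0.5 y -0.146 -0.128
  z0.23 26 x 0.451 0.502 y -0.148 -0.125
  z0.24 36 x 0.443 0.503 y -0.149 -0.124
  z0.25 24 x 0.443 0.507 y -0.149 -0.126
  z0.26 25 x 0.502 0.509 y -0.145 -0.126
[ 0.49372712 -0.30579501  0.19665857]
```

```bash
cat >> h.py <<'E'
from scipy.spatial.transform import Rotation as Ro
def att(cz,cy,flip):
    # clip axes: z up handles, y pin. tool x=-cz, tool y=+-clip x
    cz=np.array(cz,float);cz/=np.linalg.norm(cz);cy=np.array(cy,float);cy-=cz*(cy@cz);cy/=np.linalg.norm(cy)
    cx=np.cross(cy,cz); x=-cz; y=flip*cx; return Ro.from_matrix(np.c_[x,y,np.cross(x,y)]).as_rotvec()
a=.05; PICK=np.array([.561,.2485,.111]); CYp=[-np.sin(a),np.cos(a),0]
b=.026; L=.21; BY=np.array([-np.sin(b),np.cos(b),0]); BX=np.array([np.cos(b)*np.cos(L),np.sin(b)*np.cos(L),np.sin(L)]); BZ=np.cross(BX,BY)
TAPE=np.array([.4905,-.2208,.195])-.085*BY
E
python3 - <<'E'
from h import *
print(BZ,TAPE)
for fl in(1,-1):
    o=att([0,0,1],CYp,fl);p=att(BZ,BY,fl)
    for q in((PICK+[0,0,.12],o),(PICK,o),(PICK+[0,0,.29],o),(TAPE+BZ*.20,p),(TAPE+BZ*.044,p)):
        r=robot.ik(*q); print(fl,None if r is None else np.round(r,2))
E
```

```text
[-0.20838944 -0.00541935  0.97803091] [ 0.49270975 -0.30577127  0.195     ]
1 [0.29 0.51 1.26 0.   1.37 0.24]
1 [0.29 0.61 1.43 0.   1.1  0.24]
1 [0.29 0.47 0.88 0.   1.8  0.24]
1 [-0.83  0.21  1.29  0.16  1.5  -0.86]
1 [-0.78  0.33  1.54  0.17  1.13 -0.87]
-1 [ 0.29  0.51  1.26  0.    1.37 -2.9 ]
-1 [ 0.29  0.61  1.43  0.    1.1  -2.9 ]
-1 [ 0.29  0.47  0.88  0.    1.8  -2.9 ]
-1 [-0.83  0.21  1.29  0.16  1.5   2.29]
-1 [-0.78  0.33  1.54  0.17  1.13  2.27]
```

Run:
```python
from h import *
o=att([0,0,1],CYp,1)
robot.reach(PICK+[0,0,.10],o)
print(robot.move_l(PICK,feed=.12,threshold=8))
st=robot.get_state();print(st['time_s'],st['tool_pos'],st['ft_force'])
im=snap('side','s1');x0,y0,x1,y1=150,60,310,230
cv2.imwrite('pics/s1z.png',cv2.resize(im['frame'][y0:y1,x0:x1,::-1],None,fx=3.5,fy=3.5,interpolation=cv2.INTER_CUBIC))
```

```text
False
5.1917 [0.56148201 0.24879133 0.11185497] [-0.18756503 -1.17252953  0.37992476]
```

View pics/s1z.png

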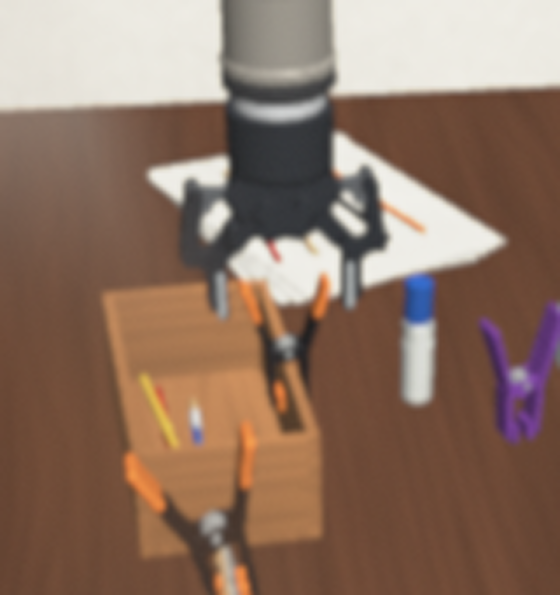

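The open fingers straddle the handles centrally: the fingers are at zoom x≈220 and 350, the handles at 245 and 325. I'll squeeze and lift a little.

Run:
```python
from h import *
robot.command_gripper(0.0,40)
st=robot.get_state();print(st['time_s'],st['tool_pos'],st['ft_force'],st['width'],st['width']*85)
im=snap('side','s2');x0,y0,x1,y1=150,60,310,230
cv2.imwrite('pics/s2z.png',cv2.resize(im['frame'][y0:y1,x0:x1,::-1],None,fx=3.5,fy=3.5,interpolation=cv2.INTER_CUBIC))
```

```text
5.8 [0.56211785 0.24910782 0.11508121] [-5.10072097 -0.73035273 20.99080074] 0.3469970955750671 29.494753123880702
```

View pics/s2z.png

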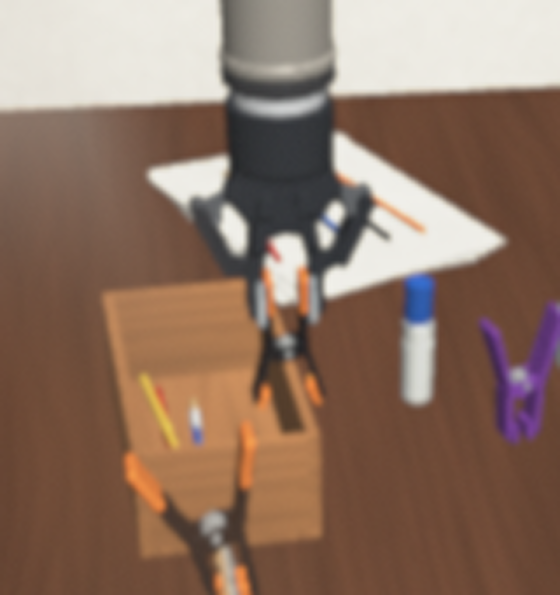

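Run:
```python
from h import *
robot.move_l(PICK+[0,0,.05],feed=.08)
st=robot.get_state();print(st['time_s'],st['tool_pos'],st['ft_force'],st['width'])
robot.move_l(PICK+[0,0,.29],feed=.2)
robot.wait(.2)
st=robot.get_state();print(st['time_s'],st['tool_pos'],st['ft_force'],st['width'])
im=snap('side','s3')
Rt=Ro.from_rotvec(st['tool_rot']).as_matrix()
for r in robot.place_of('clip_nose','side')[:3]: print(r['xy'],r['p'])
print('exp',proj(im,st['tool_pos']+Rt[:,0]*.064))
for r in robot.place_of('clip_grip','side')[:3]: print(r['xy'],r['p'])
print('exp',proj(im,st['tool_pos']-Rt[:,0]*.019))
im=snap('top','t3')
```

```text
6.625 [0.56068067 0.24835719 0.16041923] [-0.96881488 -0.17012815 -0.537366  ] 0.3445574844253435
8.175 [0.56088391 0.2484491  0.40025515] [ 0.77376366  0.26010188 -0.69438756] 0.34759213052259225
[297.6, 183.3] 0.7
[230.0, 69.3] 0.68
exp [228.23922644  68.64120102]
[295.4, 154.3] 0.85
[229.4, 32.4] 0.74
[281.9, 286.2] 0.45
exp [227.33690141  33.05566853]
```

View pics/s3.png

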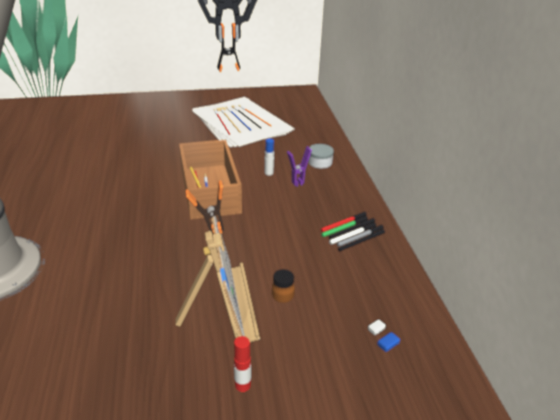

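The clip is held open at (229,50) and matches the expected nose position to about 2 px. Now I'll carry it over the top to above the tape.

Run:
```python
from h import *
p=att(BZ,BY,1)
robot.move_l([.52,-.10,.41],p,feed=.25)
robot.move_l(TAPE+BZ*.17,p,feed=.2)
robot.move_l(TAPE+BZ*.11,p,feed=.1)
robot.wait(.3)
st=robot.get_state();print(st['time_s'],st['tool_pos'],st['ft_force'],st['width'],(TAPE+BZ*.11))
Rt=Ro.from_rotvec(st['tool_rot']).as_matrix()
for c,b in(('side',(150,150,310,400)),('top',(270,160,420,290))):
    im=snap(c,c+'4');x0,y0,x1,y1=b;k=min(800/(x1-x0),600/(y1-y0))
    cv2.imwrite(f'pics/{c}4z.png',cv2.resize(im['frame'][y0:y1,x0:x1,::-1],None,fx=k,fy=k,interpolation=cv2.INTER_CUBIC))
    for n,X in(('clip_nose',st['tool_pos']+Rt[:,0]*.064),('clip_grip',st['tool_pos']-Rt[:,0]*.019),('tape',TAPE),('board',TAPE+.085*BY)):
        print(c,n,'exp',proj(im,X).round(1),[(np.round(r['xy'],1),round(r['p'],2)) for r in robot.place_of(n,c)[:3]])
```

```text
12.2333 [ 0.46983066 -0.30652078  0.30308211] [ 0.0840754  -0.59962883 -1.0815467 ] 0.3396871506411665 [ 0.46978691 -0.3063674   0.3025834 ]
side clip_nose exp [214.6 253.6] [(array([298.5, 183.5]), 0.66), (array([215.8, 252.8]), 0.6)]
side clip_grip exp [200.9 213.3] [(array([297.2, 152.2]), 0.82)]
side tape exp [221.5 274.2] [(array([224.3, 272.2]), 0.54)]
side board exp [216.1 242.5] [(array([220.5, 240.2]), 0.61)]
top clip_nose exp [364.1 248.6] [(array([164.5, 166.3]), 0.75), (array([367.8, 250.5]), 0.44)]
top clip_grip exp [371.2 253.5] [(array([372.9, 252.3]), 0.63), (array([159.9, 161.4]), 0.63), (array([358.3, 245.9]), 0.16)]
top tape exp [360.4 246.2] [(array([372.5, 252.1]), 0.51), (array([356.5, 245.7]), 0.39)]
top board exp [328.1 246.9] [(array([327.5, 246.9]), 0.55)]
```

View pics/side4z.png

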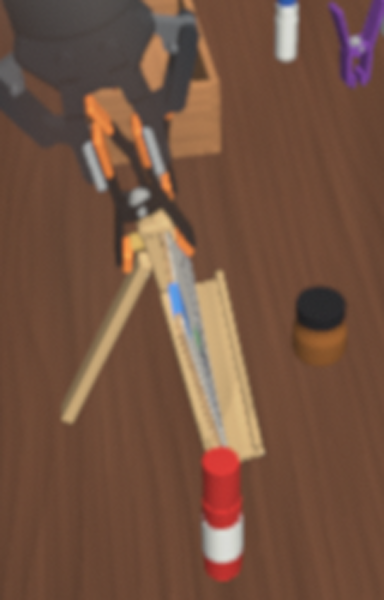

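View pics/top4z.png

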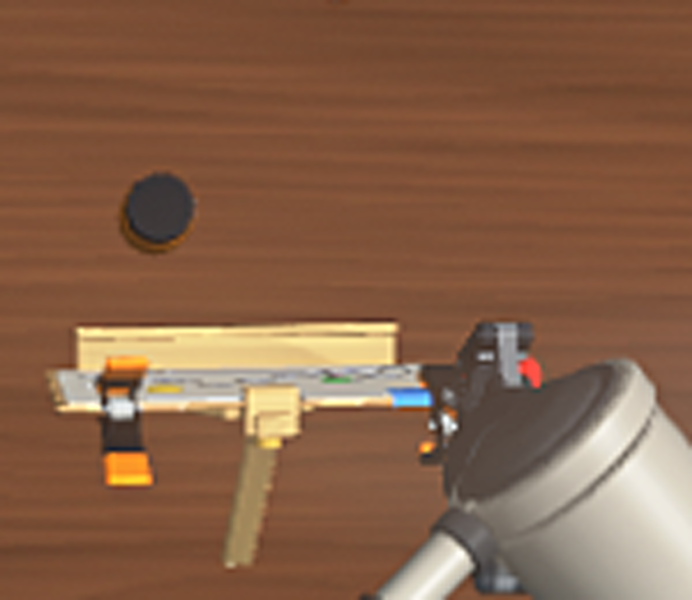

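Run:
```python
from h import *
st=robot.get_state();Rt=Ro.from_rotvec(st['tool_rot']).as_matrix()
for c,b in(('side',(195,225,250,295)),('top',(275,225,400,270))):
    im=robot.get_image(c);x0,y0,x1,y1=b;k=int(min(800/(x1-x0),600/(y1-y0)))
    I=cv2.resize(im['frame'][y0:y1,x0:x1,::-1],None,fx=k,fy=k,interpolation=cv2.INTER_CUBIC)
    pt=lambda X:tuple(int(v) for v in ((proj(im,X)-[x0,y0]+.5)*k))
    O=TAPE+.085*BY
    for d,col in((.0025,(0,255,0)),(-.0025,(0,0,255))):
        cv2.line(I,pt(O-.12*BY+d*BX),pt(O+.12*BY+d*BX),col,1)
    cv2.line(I,pt(O-.12*BY+.0025*BX),pt(O-.12*BY+.0025*BX-.14*BZ),(0,255,0),1)
    for y in(-.1,-.07): cv2.line(I,pt(O+y*BY+.0025*BX),pt(O+y*BY+.0025*BX-.02*BZ),(255,255,0),1)
    n=st['tool_pos']+Rt[:,0]*.064
    for s in(-1,1):
        q=[pt(n+s*.0165*BX+y*BY+z*BZ) for y,z in((-.01,-.007),(-.01,.007),(.01,.007),(.01,-.007))]
        cv2.polylines(I,[np.array(q)],True,(255,0,255),1)
    cv2.imwrite(f'pics/{c}5o.png',I)
```

```text
(no output)
```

View pics/side5o.png

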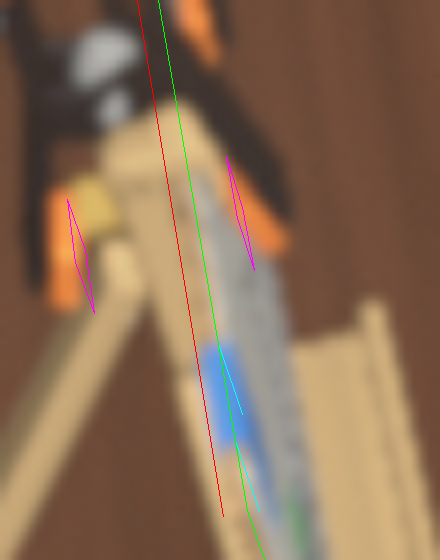

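View pics/top5o.png

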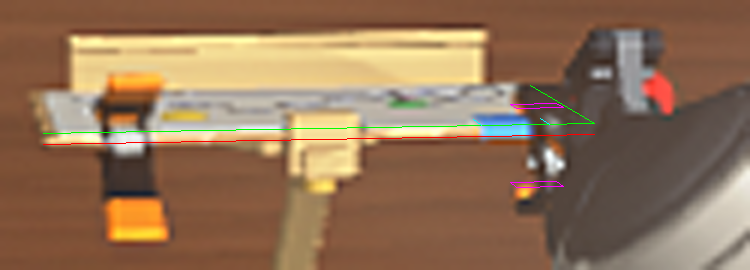

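The overlay shows that the predicted edge and tape ends match the picture to about 1–2 mm. In the side zoom the tape runs rows 345–445, as predicted. The clip is centred and about 2 mm higher than nominal, so I'll lower it along the slope.

Run:
```python
from h import *
p=att(BZ,BY,1)
print(robot.move_l(TAPE+BZ*.042,p,feed=.03,threshold=3))
robot.wait(.4)
st=robot.get_state();Rt=Ro.from_rotvec(st['tool_rot']).as_matrix();print(st['time_s'],st['tool_pos'],TAPE+BZ*.042,st['ft_force'],st['width'])
for c,b in(('side',(185,215,260,315)),('top',(275,225,400,270))):
    im=snap(c,c+'6');x0,y0,x1,y1=b;k=int(min(800/(x1-x0),600/(y1-y0)))
    I=cv2.resize(im['frame'][y0:y1,x0:x1,::-1],None,fx=k,fy=k,interpolation=cv2.INTER_CUBIC)
    cv2.imwrite(f'pics/{c}6z.png',I)
    print(c,'exp',proj(im,st['tool_pos']+Rt[:,0]*.064),[(np.round(r['xy'],1),round(r['p'],2)) for r in robot.place_of('clip_nose',c)[:3]])
```

```text
False
15.65 [ 0.48394309 -0.30600053  0.23609407] [ 0.48395739 -0.30599888  0.2360773 ] [ 0.25486136  0.59588549 -1.01521235] 0.3486581981148009
side exp [224.66905541 283.5047374 ] [(array([298.2, 183. ]), 0.75)]
top exp [358.80049514 245.14764534] [(array([164.5, 168.9]), 0.62), (array([363.9, 245. ]), 0.54)]
```

View pics/side6z.png

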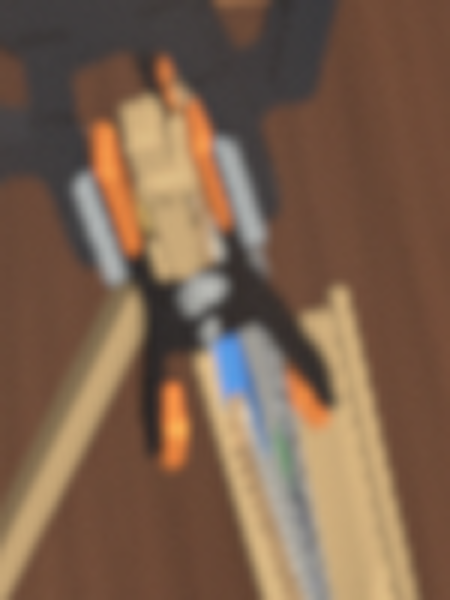

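View pics/top6z.png

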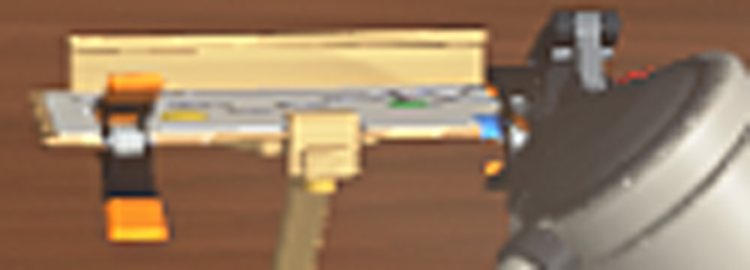

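Run:
```python
from h import *
st=robot.get_state();Rt=Ro.from_rotvec(st['tool_rot']).as_matrix()
im=robot.get_image('side');x0,y0,x1,y1=190,240,250,300;k=10
I=cv2.resize(im['frame'][y0:y1,x0:x1,::-1],None,fx=k,fy=k,interpolation=cv2.INTER_CUBIC)
pt=lambda X:tuple(int(v) for v in ((proj(im,X)-[x0,y0]+.5)*k))
O=TAPE+.085*BY
for d,col in((.0025,(0,255,0)),(-.0025,(0,0,255))): cv2.line(I,pt(O-.12*BY+d*BX),pt(O-.06*BY+d*BX),col,1)
n=st['tool_pos']+Rt[:,0]*.062
for s in(-1,1):
    q=[pt(n+s*.0165*BX+y*BY+z*BZ) for y,z in((-.01,-.007),(-.01,.007),(.01,.007),(.01,-.007))]
    cv2.polylines(I,[np.array(q)],True,(255,0,255),1)
cv2.imwrite('pics/side7.png',I)
```

```text
(no output)
```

View pics/side7.png

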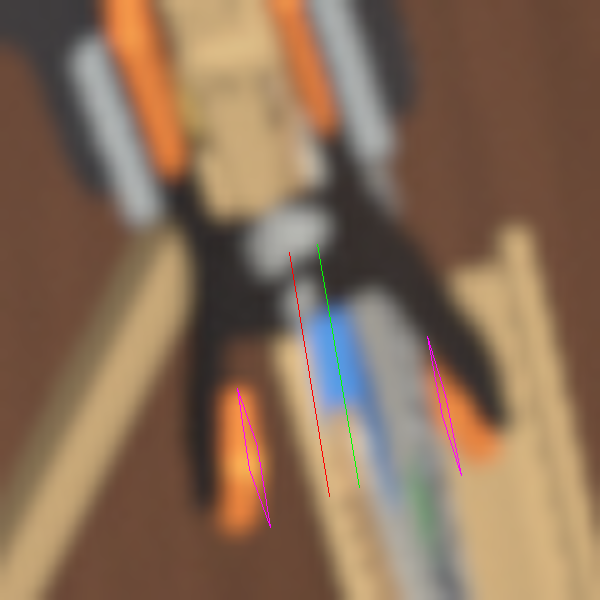

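Run:
```python
from h import *
st=robot.get_state();print(st['time_s'],st['width'],st['ft_force'],abs(st['qvel']).max())
robot.job_done()
```

```text
15.9 0.3453439904131596 [ 0.04158564  0.39631796 -0.02450031] 0.0010631373795748683
the job is handed in; nothing more can be done
```

I squeezed the spare clip off the box rim, carried it over the easel and lowered it along the board's slope over the blue tape. I handed the job in at 15.9 s with the clip still held there, squeezed open and not moving.

**Grip:** the last reading put the gripper opening at about 29 mm (0.345). That agrees with the handles being at the 31 mm stop, and the pictures show the jaws wide open. I set the grip to 40 N.

**Contact:** the force change on the tool was under 1 N, and the guarded descent did not trip its 3 N threshold. So there was no sign of the clip touching the board or easel.

**Position:** the pads are about 20 mm below the top edge, and lined up with the board from its measured yaw and the given 0.21 rad lean.

**Disagreements:**
- **Centring:** the side camera suggests the board sits 1–2 mm off midway between the pads, away from the robot. The top camera showed the edge where I expected it, so I left it.
- **Clip height:** the side picture put the clip about 2 mm higher in the fingers than assumed, and I lowered it 2 mm further to make up for that.
- **Final nose check:** the network missed the clip's nose in the last side picture. In the last top picture its reading was 5 px off the expected spot along the edge, with the arm hiding part of the clip, so I relied on the overlay of the expected pad outlines.

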